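# Batch three forging blanks through the tip bucket

### The job

Count out a batch on the trip scale: lay the three forging blanks one at a time on the floor of the upright yellow bucket, until it trips under their weight and dumps them into the red bin below. Then swing the emptied bucket back so that it stands fully upright again, with all three blanks left in the bin. Leave the other things on the bench where they are.

Things in the scene. Friction and masses are not known exactly. Their poses are not given: they have to be found in the camera images.
- blank0: Forging blank: solid square steel bar 100 x 26 x 26 mm, about 0.5 kg, bare grey metal with orange painted ends, lying loose on the bench. Origin: centre of its underside as it lies at the start; x axis along its length, z up at the start.
- blank1: Forging blank: solid square steel bar 100 x 26 x 26 mm, about 0.5 kg, bare grey metal with orange painted ends, lying loose on the bench. Origin: centre of its underside as it lies at the start; x axis along its length, z up at the start.
- blank2: Forging blank: solid square steel bar 100 x 26 x 26 mm, about 0.5 kg, bare grey metal with orange painted ends, lying loose on the bench. Origin: centre of its underside as it lies at the start; x axis along its length, z up at the start.
- tipper: Trip scale's frame, fixed to the bench: grey base plate 300 x 420 mm, two green posts 220 mm tall at x = +-135 mm, y = 0 carrying the pivot, a rest post at y = -85 mm, the red bin. Origin: on the bench below the pivot axis; x axis parallel to the pivot axis, the bucket dumps towards +y, z up. Turned about z by up to 0.25 rad.
- pivot (a point): Middle of the bucket's pivot axis, 200 mm above the bench; axes as tipper.
- bin (a point): Centre of the inner floor (10 mm above the bench) of the red catch bin, 135 mm to tipper +y of the pivot: open-topped, fixed to the frame, outside 240 mm (x) by 310 mm (y), walls 4 mm, rim 76 mm above the bench; axes as tipper.
- bucket (a joint): Bucket tilt, rad: 0 upright on its rest, 1.05 fully tipped to the bin side. Damped: takes about 1 s each way. Stays upright with two blanks, trips at once when the third is let go on its floor (at the moment of 2.5 blanks 85 mm from the pivot). Over-centre: emptied it stays tipped; swung back below about 0.75 rad it falls upright by itself. 5 to 8 N at the red bar swings it back.
- bucket_floor (a point): Centre of the yellow bucket's inner floor, moves with it; upright 85 mm to +y of the pivot, 180 mm above the bench, axes as tipper. Flat over 200 mm (x) by 120 mm (y): the three blanks lie side by side along y, centred in y, 50 mm apart in x. Back wall (-y) 45 mm high, end walls (x = +-100 mm) 40 mm; front lip slopes up 4 mm to y = +83 mm.
- reset_bar (a point): Middle of the red bar, 16 mm thick, 208 mm long, along tipper x, moves with the bucket; a steel roll (40 mm thick) is 41 mm from it, nearer the pivot. Upright: 115 mm to -y of the pivot, 290 mm above the bench. Fully tipped: 21 mm to +y, 345 mm above the bench, free space on its +y side; pushing it there 0.1 m towards -y, nearly level (it rises to 346 mm), swings the bucket back.
- hammer: Bystander, not to be disturbed: hammer, 260 mm.
- wrench: Bystander, not to be disturbed: wrench, 180 mm.
- spraycan: Bystander, not to be disturbed: spray can, 170 mm tall.
- horseshoe: Bystander, not to be disturbed: rusty horseshoe, 120 mm.
- brush: Bystander, not to be disturbed: brush, 160 mm.
- mug: Bystander, not to be disturbed: blue mug, 90 mm tall.
Not all that is in view belongs to the job. What is shaped like the blank1 but black or turquoise is not meant.

How it is judged:
By the outcome, as a careful person would: the job done as asked, in the order asked, and still so for the second after the job is handed in, with the robot touching nothing.
It also fails if it takes over 72 s, if anything falls off the work surface, if the arm or the gripper's body presses on something with over 40 N, if the wrist force passes 120 N, or if a joint passes its speed limit or range.

### The arm

A 7-joint arm with a two-finger parallel gripper is mounted at the origin on the work surface. World frame = base frame: x ahead of the robot, y to its left, z up, the work surface at z = 0. Lengths are in m, angles in rad, forces in N, time in s.
With the tool pointing down it reaches from about 0.4 to 0.85 m from the base axis. Payload 4.5 kg.
Tool frame: the origin (TCP) lies on the centre line of the jaws, within the pads' length; the fingertips stand 19 mm ahead of it and the grasp point (between the pads) is the TCP; z points along the fingers, y is the line along which they close (so a half turn about z gives the same grasp; the last joint's range is limited). The gripper opens to 85 mm and grips with 20 to 120 N. Pads are 22 mm wide; open, the fingers measure 114 mm over their backs; the gripper's body (76 mm by 85 mm) begins 54 mm behind the grasp point. The pads swing forward as they close: fully open they stand 13 mm farther back than shut.
Start: joints at [-1.271, 0.689, -0.195, 1.565, 0.157, 0.902, -0.215], TCP at [0.164, 0.603, 0.25] pointing down, gripper open.
Joint ranges: [-3.01, 3.01], [-0.46, 2.08], [-1.47, 1.51], [0.13, 2.56], [-1, 4.14], [0.04, 2.09], [-2.66, 2.66]. Speed limits (rad/s): [2.57, 2.57, 3.14, 3.14, 3.14, 3.14, 3.14].

### API

Orientations are given as a rotation vector (axis times angle).
In Python, from rig import robot, imaging, ticket gives the robot as it stands.
- The arm moves only by the tool drive_tool, never from a script. Its argument "commands" is a list that holds one entry, the list of rows, each a list of 7 numbers: the finger opening in m, from 0 to 0.0854, then the shift along the tool's x, y, z in m, then the turn, a rotation vector about the tool's x, y, z in rad. In form: [[[grip, tx, ty, tz, rx, ry, rz], ...]]. A call has 1 to 20 rows; each row is the pose to reach, as a shift and turn from the pose commanded when the call began, along the tool's axes at that moment; what a row does not reach only later rows make up. A row lasts 1/12 s, in which the tool goes at most 41.7 mm and 7.16 degrees, less where a joint would pass 70% of its speed; a pose out of reach is approached as far as the arm can. A call with a gripper value outside its range is refused whole. The fingers move at their own pace and stop on an object; the grip force is fixed at half the most. Time passes only in rows, so rows that repeat a pose let the fingers close. It gives the time, the measured TCP pose, the force, the opening and the grip force at its end, in the units of the state.
- robot.get_state(): the state, without advancing time (a new reading comes with each control period).
- imaging.capture(name): name is "side" or "top"; returns the picture (480x640x3 uint8, red, green, blue); there is no depth.
- imaging.camera_params(name): a dict with "fx", "fy", "cx", "cy" (pixels), "eye" and "attitude" of the camera in the world. Camera axes: x right, y down, z forward; pixel columns grow to the right and rows downward; lengths in m; the calibration is good to about 2 mm. A picture is of the moment at which its call begins. camera_params takes no time and is no camera call.
- ticket.job_done(): hands the job in; it is judged then, once.
The state is a dict: "clock": time; "q": joint angles; "joint_vel": joint speeds; "joint_efforts": joint torques, N m; "tool_pos": TCP position; "ee_rot": TCP orientation; "wrist_force": force on the tool from outside, world axes, zero at the start; "moment": the same for the moment, N m; "gripper_width": finger opening in m; "gripper_force": force on a finger pad.
Only numpy, scipy, OpenCV 4.12 (cv2) and the standard library are available. Lean on these libraries where they do the work, as an engineer would, in place of code of your own. Each camera call takes 0.05 s, during which the arm holds its last target. There are 200 camera calls.

## Working session

There is one attempt and no reset: what is moved stays moved. The work goes in short steps, Python scripts to look and compute and a tool call to move; the robot and the scene stay as the last step left them, time stands still between calls to the robot, and variables do not carry over. Pictures are saved under pics/ and viewed, at most 10 in all, crops included, and the job is handed in when it is done.

Besides the shell and the picture viewer there is one more tool, called after "Request:" by a JSON object that holds its "op" and its "data", one argument or row to a line. drive_tool: Moves the arm, as the interface text tells. Its arguments: {"type":"object","properties":{"commands":{"type":"array"}},"required":["commands"]}

```bash
ls; mkdir -p pics
python3 - <<'E'
from rig import robot, imaging
import cv2
for n in("side","top"):
    cv2.imwrite(f"pics/{n}0.png",imaging.capture(n)[:,:,::-1]); print(imaging.camera_params(n))
print(robot.get_state())
E
```

```text
pics
{'fx': 594.3495562430386, 'fy': 594.3495562430386, 'cx': 331.0827306582487, 'cy': 233.27089920051353, 'eye': array([-0.30319912, -0.99025433,  1.47668204]), 'attitude': array([-2.25546896,  0.92230699, -0.34759952])}
{'fx': 492.35736441384756, 'fy': 492.35736441384756, 'cx': 327.75300498611557, 'cy': 251.36091346770405, 'eye': array([ 0.20406667, -0.16408223,  1.64389441]), 'attitude': array([-2.17563547,  2.04624326, -0.20521695])}
{'clock': 0.1, 'q': array([-1.27118362,  0.68991544, -0.19452574,  1.56623252,  0.15731988,
        0.90251575, -0.2151081 ]), 'joint_vel': array([-7.77612344e-05, -1.45826855e-04, -1.00184212e-03, -4.51939540e-04,
        6.47156118e-04, -5.82494307e-04, -3.60389200e-04]), 'joint_efforts': array([-2.85519120e-03, -5.40597939e+01, -1.27103738e+00, -1.58984953e+01,
        9.49220324e-03,  4.41739918e-03,  2.04426198e-05]), 'tool_pos': array([0.16408183, 0.60250498, 0.24955681]), 'ee_rot': array([-4.16166893e-01, -3.11381592e+00,  2.63132437e-03]), 'wrist_force': array([-0.01227587,  0.40243165,  0.26005267]), 'moment': array([ 0.02883974, -0.04874821,  0.00827158]), 'gripper_force': 0.0, 'gripper_width': 0.08546898088017593}
```

View pics/side0.png

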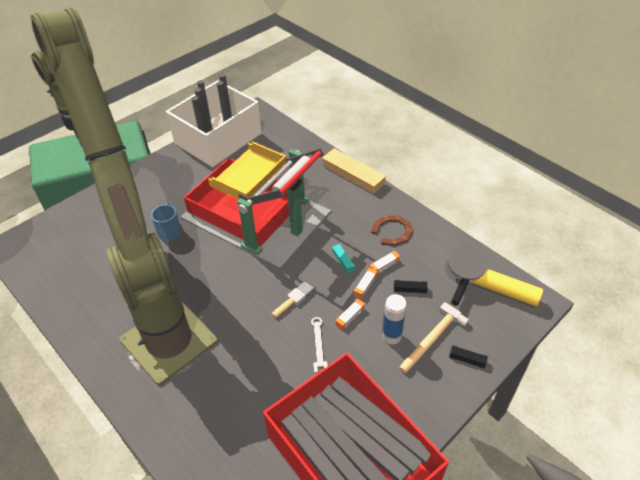

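View pics/top0.png

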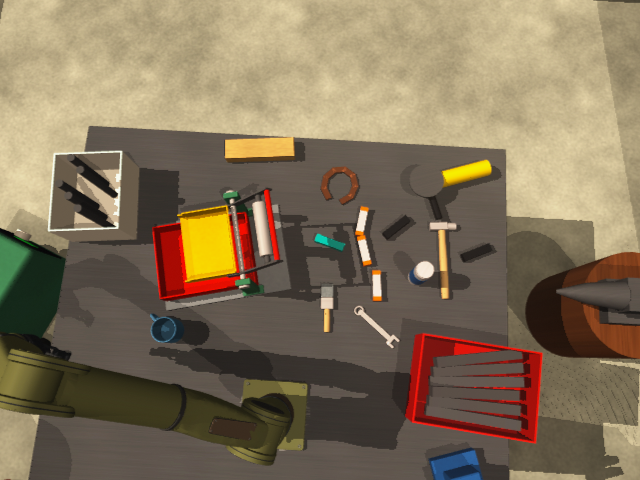

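The side and top views show three grey bars with orange ends, at top px (363,221), (364,249) and (377,285). Lookalikes: turquoise (329,241), black (397,227) and (477,252), and the wrench (377,325). I choose the three with orange ends and check them in one close crop.

```bash
cat > h.py <<'E'
import numpy as np, cv2
from rig import robot, imaging
from scipy.spatial.transform import Rotation as R
def cam(n):
    p=imaging.camera_params(n); return p,R.from_rotvec(p['attitude']).as_matrix()
def ray(n,uv,z):
    p,M=cam(n); uv=np.atleast_2d(uv).astype(float)
    d=np.c_[(uv[:,0]-p['cx'])/p['fx'],(uv[:,1]-p['cy'])/p['fy'],np.ones(len(uv))]@M.T
    return p['eye']+d*((z-p['eye'][2])/d[:,2])[:,None]
def proj(n,X):
    p,M=cam(n); c=(np.atleast_2d(X)-p['eye'])@M
    return np.c_[c[:,0]/c[:,2]*p['fx']+p['cx'],c[:,1]/c[:,2]*p['fy']+p['cy']]
def hsv(n): 
    im=imaging.capture(n); return im,cv2.cvtColor(im,cv2.COLOR_RGB2HSV)
def blobs(m,amin):
    k,l,s,c=cv2.connectedComponentsWithStats(m.astype('uint8'))
    return [(s[i,4],c[i],l==i) for i in range(1,k) if s[i,4]>=amin]
def pose():
    s=robot.get_state(); return s['tool_pos'],R.from_rotvec(s['ee_rot']).as_matrix(),s
E
python3 - <<'E'
from h import *
im,h=hsv("top"); im2,h2=hsv("side")
a=cv2.resize(im[195:315,310:410],None,fx=5,fy=5,interpolation=cv2.INTER_NEAREST)
cv2.imwrite("pics/crop.png",cv2.hconcat([cv2.resize(a,(400,480)),cv2.resize(im2[230:350,310:410],(400,480),interpolation=cv2.INTER_NEAREST)])[:,:,::-1])
for n,hh,(x0,x1,y0,y1) in(("top",h,(340,395,195,310)),("side",h2,(325,410,240,335))):
    o=np.zeros(hh.shape[:2],bool); s=hh[y0:y1,x0:x1]
    o[y0:y1,x0:x1]=(s[...,0]>3)&(s[...,0]<20)&(s[...,1]>140)&(s[...,2]>120)
    for A,c,_ in blobs(o,4): print(n,"orange",A,c.round(1),ray(n,c,.026)[0].round(3))
    w=np.zeros_like(o); w[y0:y1,x0:x1]=(s[...,1]<60)&(s[...,2]>170)
    for A,c,m in blobs(w,20):
        print(n,"white",A,c.round(1),ray(n,c,.026)[0].round(4))
        b=cv2.boxPoints(cv2.minAreaRect(np.argwhere(m)[:,::-1].astype(np.float32))); print(ray(n,b,.026).round(3)[:,:2].tolist())
print("base",proj("top",[0,0,0]),proj("side",[0,0,0]))
# tipper: green posts, red bar, yellow
E
```

```text
top orange 45 [346.5 197.7] [ 0.725 -0.194  0.026]
top orange 37 [364.  208.3] [ 0.691 -0.256  0.026]
top orange 74 [359.9 235.2] [ 0.596 -0.246  0.026]
top orange 43 [366.6 262.4] [ 0.504 -0.273  0.026]
top orange 43 [375.8 272. ] [ 0.474 -0.305  0.026]
top orange 48 [376.7 298.1] [ 0.387 -0.312  0.026]
top white 149 [361.2 220.6] [ 0.6473 -0.2482  0.026 ]
[[0.615, -0.231], [0.683, -0.241], [0.68, -0.266], [0.611, -0.256]]
top white 161 [363.6 249.9] [ 0.5462 -0.2609  0.026 ]
[[0.576, -0.238], [0.584, -0.263], [0.517, -0.283], [0.509, -0.258]]
top white 165 [376.4 285.1] [ 0.4302 -0.3089  0.026 ]
[[0.463, -0.293], [0.465, -0.319], [0.398, -0.322], [0.396, -0.296]]
side orange 9 [393.9 241.1] [ 0.728 -0.215  0.026]
side orange 32 [395.9 255.4] [ 0.688 -0.26   0.026]
side orange 62 [373. 269.] [ 0.595 -0.247  0.026]
side orange 72 [358.1 292.9] [ 0.496 -0.278  0.026]
side orange 38 [360.2 302.9] [ 0.474 -0.308  0.026]
side orange 69 [340.  323.6] [ 0.38  -0.317  0.026]
side white 176 [384.3 260.2] [ 0.6465 -0.2474  0.026 ]
[[0.615, -0.227], [0.691, -0.238], [0.678, -0.268], [0.604, -0.256]]
side white 184 [365.2 280.4] [ 0.5453 -0.2604  0.026 ]
[[0.509, -0.256], [0.58, -0.235], [0.582, -0.265], [0.512, -0.285]]
side white 334 [395.1 303.4] [ 0.5463 -0.3817  0.026 ]
[[0.505, -0.369], [0.566, -0.338], [0.589, -0.394], [0.529, -0.424]]
side white 212 [349.7 312. ] [ 0.4284 -0.3087  0.026 ]
[[0.394, -0.297], [0.468, -0.29], [0.465, -0.32], [0.391, -0.326]]
base [[273.35517167 413.87403964]] [[169.13009303 340.40066837]]
```

View pics/crop.png

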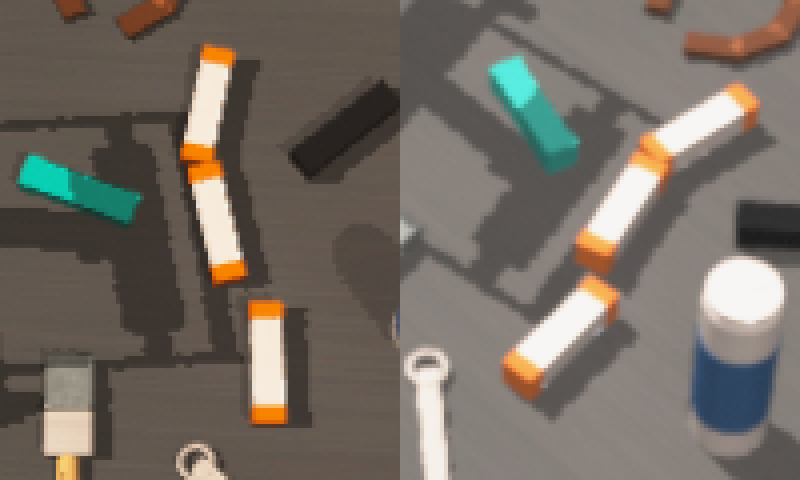

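The crop shows three loose bars with white-lit tops and orange ends, clearly distinct from the turquoise and black ones. The first two touch at one corner. Next I locate the tipper from the red bar, the posts and the bucket.

Run:
```python
from h import *
bar={"top":(255,290,180,275),"side":(270,330,145,200)}
for n in("top","side"):
    im,h=hsv(n)
    H,S,V=h[...,0],h[...,1],h[...,2]
    red=((H<6)|(H>174))&(S>170)&(V>90); z=np.zeros_like(red); x0,x1,y0,y1=bar[n]; z[y0:y1,x0:x1]=red[y0:y1,x0:x1]
    for A,c,m in blobs(z,30):
        r=cv2.minAreaRect(np.argwhere(m)[:,::-1].astype(np.float32)); b=cv2.boxPoints(r); P=ray(n,b,.29)
        e=sorted([(np.linalg.norm(b[i]-b[(i+1)%4]),i) for i in range(4)])[:2]
        q=[(P[i]+P[(i+1)%4])/2 for _,i in e]; d=q[0]-q[1]; 
        print(n,"bar",A,c.round(1),"mid",((q[0]+q[1])/2).round(4),"len",np.linalg.norm(d).round(3),"yaw",np.arctan(d[1]/d[0]).round(3), r[1])
    g=(H>60)&(H<90)&(S>80)&(V>40); g[:,:170]=0;g[:,330 if n=="side" else 300:]=0; 
    for A,c,m in blobs(g,15):
        print(n,"green",A,c.round(1),ray(n,c,.22)[0].round(3), "toprow",np.argwhere(m).min(0),np.argwhere(m).max(0))
    y=(H>18)&(H<34)&(S>150)&(V>90); y[:,:170]=0;y[:,290:]=0; y[:130 if n=="side" else 170]=0
    for A,c,m in blobs(y,200):
        b=cv2.boxPoints(cv2.minAreaRect(np.argwhere(m)[:,::-1].astype(np.float32))); print(n,"yellow",A,b.round(0).tolist(),ray(n,b,.2).round(3)[:,:2].tolist())
print("can", ray("top",[424,270],.17),ray("side",[395,303],.165))
```

```text
top bar 403 [271.3 224.7] mid [0.5506 0.0205 0.29  ] len 0.21 yaw 0.234 (71.3221206665039, 5.77369499206543)
top green 105 [230.4 195.6] [0.648 0.16  0.22 ] toprow [191 223] [202 238]
top green 31 [241.2 207.5] [0.613 0.124 0.22 ] toprow [205 237] [210 245]
top green 27 [249.5 211.5] [0.602 0.098 0.22 ] toprow [208 247] [215 251]
top green 90 [244.4 282.3] [0.388 0.093 0.22 ] toprow [278 236] [289 254]
top green 92 [253.3 291.2] [0.363 0.065 0.22 ] toprow [285 243] [295 263]
top yellow 3398 [[176.0, 211.0], [227.0, 205.0], [236.0, 275.0], [185.0, 282.0]] [[0.596, 0.324], [0.625, 0.171], [0.409, 0.123], [0.382, 0.272]]
side bar 225 [300.8 171.3] mid [0.5544 0.0233 0.29  ] len 0.204 yaw 0.25 (4.379311561584473, 54.517242431640625)
side bar 30 [282.8 197.6] mid [ 0.4368 -0.0183  0.29  ] len 0.034 yaw -0.543 (6.082762718200684, 11.836727142333984)
side green 27 [293.3 152.3] [0.646 0.166 0.22 ] toprow [150 290] [154 298]
side green 49 [244.9 203.2] [0.387 0.094 0.22 ] toprow [199 239] [211 250]
side green 30 [293.3 211.1] [ 0.468 -0.032  0.22 ] toprow [206 291] [218 296]
side green 56 [246.1 219.6] [0.347 0.039 0.22 ] toprow [213 241] [227 250]
side green 60 [250.6 247.6] [ 0.288 -0.054  0.22 ] toprow [242 242] [252 260]
side yellow 2159 [[207.0, 181.0], [262.0, 131.0], [289.0, 160.0], [233.0, 210.0]] [[0.376, 0.274], [0.661, 0.344], [0.624, 0.166], [0.355, 0.113]]
can [[ 0.46484423 -0.43797561  0.17      ]] [[ 0.46562787 -0.43904283  0.165     ]]
```

```bash
cat >> h.py <<'E'
YT=.245; PIV=np.array([.520,.130,0]); XT=np.array([np.cos(YT),np.sin(YT),0]); YV=np.array([-np.sin(YT),np.cos(YT),0])
def tip(x,y,z): return PIV+x*XT+y*YV+[0,0,z]
def rows(*t):
    "t: (world xyz, closing-direction yaw) -> shift and turn in the tool frame"
    p,M,s=pose()
    for X,f in t:
        T=np.array([[-np.sin(f),np.cos(f),0],[np.cos(f),np.sin(f),0],[0,0,-1]]).T
        print(np.round(X,3),(M.T@(np.array(X)-p)).round(4),R.from_matrix(M.T@T).as_rotvec().round(3))
    print("t",s['clock'].round(2),"q",s['q'].round(2),"F",s['wrist_force'].round(1),"w",round(s['gripper_width'],4))
E
python3 - <<'E'
from h import *
rows(((.45,.35,.40),.3),((.56,-.05,.40),-.9),((.43,-.309,.14),-1.526))
E
```

```text
[0.45 0.35 0.4 ] [-0.3423 -0.169  -0.1499] [-1.000e-03  0.000e+00  1.005e+00]
[ 0.56 -0.05  0.4 ] [-0.5535 -0.5261 -0.1496] [-0.000e+00  1.000e-03  2.205e+00]
[ 0.43  -0.309  0.14 ] [-0.496  -0.81    0.1105] [-0.000e+00  1.000e-03  2.831e+00]Traceback (most recent call last):
  File "<stdin>", line 2, in <module>
  File "h.py", line 28, in rows
    print("t",s['clock'].round(2),"q",s['q'].round(2),"F",s['wrist_force'].round(1),"w",round(s['gripper_width'],4))
              ^^^^^^^^^^^^^^^^
AttributeError: 'float' object has no attribute 'round'
```

Request:
{"op": "drive_tool", "data": {
  "commands": [
    [[0.085,-0.342,-0.169,-0.15,0,0,1.005],[0.085,-0.342,-0.169,-0.15,0,0,1.005],[0.085,-0.342,-0.169,-0.15,0,0,1.005],[0.085,-0.342,-0.169,-0.15,0,0,1.005],[0.085,-0.342,-0.169,-0.15,0,0,1.005],[0.085,-0.342,-0.169,-0.15,0,0,1.005],[0.085,-0.342,-0.169,-0.15,0,0,1.005],[0.085,-0.342,-0.169,-0.15,0,0,1.005],[0.085,-0.342,-0.169,-0.15,0,0,1.005],[0.085,-0.342,-0.169,-0.15,0,0,1.005],[0.085,-0.5535,-0.526,-0.15,0,0,2.205],[0.085,-0.5535,-0.526,-0.15,0,0,2.205],[0.085,-0.5535,-0.526,-0.15,0,0,2.205],[0.085,-0.5535,-0.526,-0.15,0,0,2.205],[0.085,-0.5535,-0.526,-0.15,0,0,2.205],[0.085,-0.5535,-0.526,-0.15,0,0,2.205],[0.085,-0.5535,-0.526,-0.15,0,0,2.205],[0.085,-0.5535,-0.526,-0.15,0,0,2.205],[0.085,-0.5535,-0.526,-0.15,0,0,2.205],[0.085,-0.5535,-0.526,-0.15,0,0,2.205]]
  ]
}}

```text
clock: 1.97
tool_pos: [0.5602, -0.0519, 0.4005]
ee_rot: [2.969, 1.025, 0.001]
wrist_force: [0.9, -0.0, 0.4]
gripper_width: 0.0849
gripper_force: 0.0
```

```bash
sed -i "s/s\['clock'\].round(2)/round(s['clock'],2)/" h.py
python3 - <<'E'
from h import *
print(pose()[0]); rows(((.429,-.309,.14),-1.526),((.429,-.309,.06),-1.526))
E
```

```text
[ 0.56016503 -0.05189582  0.40045369]
[ 0.429 -0.309  0.14 ] [-0.2619  0.1213  0.2604] [ 0.   -0.    0.62]
[ 0.429 -0.309  0.06 ] [-0.262   0.1213  0.3404] [ 0.   -0.    0.62]
t 1.97 q [-0.26  0.48  0.46  1.55 -0.22  1.16 -0.67] F [ 0.9 -0.   0.4] w 0.0849
```

Request:
{"op": "drive_tool", "data": {
  "commands": [
    [[0.085,-0.262,0.121,0.26,0,0,0.62],[0.085,-0.262,0.121,0.26,0,0,0.62],[0.085,-0.262,0.121,0.26,0,0,0.62],[0.085,-0.262,0.121,0.26,0,0,0.62],[0.085,-0.262,0.121,0.26,0,0,0.62],[0.085,-0.262,0.121,0.26,0,0,0.62],[0.085,-0.262,0.121,0.26,0,0,0.62],[0.085,-0.262,0.121,0.26,0,0,0.62],[0.085,-0.262,0.121,0.26,0,0,0.62],[0.085,-0.262,0.121,0.26,0,0,0.62],[0.085,-0.262,0.121,0.26,0,0,0.62],[0.085,-0.262,0.121,0.34,0,0,0.62],[0.085,-0.262,0.121,0.34,0,0,0.62],[0.085,-0.262,0.121,0.34,0,0,0.62]]
  ]
}}

```text
clock: 3.13
tool_pos: [0.4285, -0.3037, 0.0552]
ee_rot: [-3.133, -0.083, 0.01]
wrist_force: [0.4, 1.1, -0.6]
gripper_width: 0.0852
gripper_force: 0.0
```

Run:
```python
from h import *
print(pose()[0]); rows(((.429,-.309,.023),-1.526),((.429,-.309,.06),-1.526))
```

```text
[ 0.42852475 -0.30367241  0.05519063]
[ 0.429 -0.309  0.023] [0.0004 0.0056 0.0321] [-0.008  0.006  0.008]
[ 0.429 -0.309  0.06 ] [ 0.0002  0.0053 -0.0049] [-0.008  0.006  0.008]
t 3.13 q [ 0.4   0.91  0.22  2.   -0.6   0.31 -0.4 ] F [ 0.4  1.1 -0.6] w 0.0852
```

Request:
{"op": "drive_tool", "data": {
  "commands": [
    [[0.085,0,0.0,0.028,0,0,0],[0.085,0,0.0,0.028,0,0,0],[0.085,0,0.0,0.028,0,0,0],[0.02,0,0.0,0.028,0,0,0],[0.02,0,0.0,0.028,0,0,0],[0.02,0,0.0,0.028,0,0,0],[0.02,0,0.0,0.028,0,0,0],[0.02,0,0.0,0.028,0,0,0]]
  ]
}}

```text
clock: 3.8
tool_pos: [0.4307, -0.3087, 0.0333]
ee_rot: [3.138, 0.08, 0.003]
wrist_force: [-0.9, 3.4, 33.5]
gripper_width: 0.0249
gripper_force: 30.4
```

Run:
```python
from h import *
print(pose()[0]); rows(((.429,-.309,.15),-1.526),((.57,-.05,.42),-.6),(tip(-.05,.085,.40),YT),(tip(-.05,.085,.25),YT))
```

```text
[ 0.43070613 -0.30865278  0.03331454]
[ 0.429 -0.309  0.15 ] [-0.0015  0.0006 -0.1167] [ 0.003 -0.002  0.006]
[ 0.57 -0.05  0.42] [ 0.1529 -0.2502 -0.3871] [ 0.003 -0.    -0.92 ]
[0.451 0.2   0.4  ] [ 0.0466 -0.5063 -0.368 ] [ 3.000e-03  1.000e-03 -1.765e+00]
[0.451 0.2   0.25 ] [ 0.0463 -0.5067 -0.218 ] [ 3.000e-03  1.000e-03 -1.765e+00]
t 3.8 q [ 0.43  0.94  0.18  2.   -0.62  0.25 -0.38] F [-0.9  3.4 33.5] w 0.0249
```

Request:
{"op": "drive_tool", "data": {
  "commands": [
    [[0.02,0,0,-0.015,0,0,0],[0.02,0,0,-0.117,0,0,0],[0.02,0,0,-0.117,0,0,0],[0.02,0,0,-0.117,0,0,0],[0.02,0.153,-0.25,-0.387,0,0,-0.92],[0.02,0.153,-0.25,-0.387,0,0,-0.92],[0.02,0.153,-0.25,-0.387,0,0,-0.92],[0.02,0.153,-0.25,-0.387,0,0,-0.92],[0.02,0.153,-0.25,-0.387,0,0,-0.92],[0.02,0.153,-0.25,-0.387,0,0,-0.92],[0.02,0.153,-0.25,-0.387,0,0,-0.92],[0.02,0.153,-0.25,-0.387,0,0,-0.92],[0.02,0.153,-0.25,-0.387,0,0,-0.92],[0.02,0.153,-0.25,-0.387,0,0,-0.92],[0.02,0.153,-0.25,-0.387,0,0,-0.92]]
  ]
}}

```text
clock: 5.05
tool_pos: [0.5732, -0.0439, 0.4219]
ee_rot: [-2.772, -1.478, -0.012]
wrist_force: [1.0, 0.7, -6.2]
gripper_width: 0.0242
gripper_force: 61.7
```

Run:
```python
from h import *
print(pose()[0]); rows((tip(-.05,.085,.40),YT),(tip(-.05,.085,.27),YT))
```

```text
[ 0.57316698 -0.0439188   0.42188253]
[0.451 0.2   0.4  ] [ 0.1345 -0.2377  0.0221] [ 0.006 -0.005 -0.836]
[0.451 0.2   0.27 ] [ 0.1335 -0.2381  0.1521] [ 0.006 -0.005 -0.836]
t 5.05 q [-0.2   0.47  0.34  1.47 -0.16  1.22 -0.43] F [ 1.   0.7 -6.2] w 0.0242
```

Request:
{"op": "drive_tool", "data": {
  "commands": [
    [[0.02,0.134,-0.238,0.022,0,0,-0.836],[0.02,0.134,-0.238,0.022,0,0,-0.836],[0.02,0.134,-0.238,0.022,0,0,-0.836],[0.02,0.134,-0.238,0.022,0,0,-0.836],[0.02,0.134,-0.238,0.022,0,0,-0.836],[0.02,0.134,-0.238,0.022,0,0,-0.836],[0.02,0.134,-0.238,0.022,0,0,-0.836],[0.02,0.134,-0.238,0.022,0,0,-0.836],[0.02,0.134,-0.238,0.152,0,0,-0.836],[0.02,0.134,-0.238,0.152,0,0,-0.836],[0.02,0.134,-0.238,0.152,0,0,-0.836],[0.02,0.134,-0.238,0.152,0,0,-0.836],[0.02,0.134,-0.238,0.152,0,0,-0.836]]
  ]
}}

```text
clock: 6.13
tool_pos: [0.4471, 0.193, 0.2651]
ee_rot: [-1.944, -2.464, 0.013]
wrist_force: [-0.5, 0.1, -4.1]
gripper_width: 0.0241
gripper_force: 61.9
```

Run:
```python
from h import *
a,_=hsv("top"); b,_=hsv("side")
cv2.imwrite("pics/p1.png",cv2.hconcat([cv2.resize(a[150:310,140:300],(400,400)),cv2.resize(b[110:270,170:330],(400,400))])[:,:,::-1])
print(pose()[0]); rows((tip(-.05,.085,.23),YT),(tip(-.05,.085,.216),YT))
```

```text
[0.45058083 0.19489243 0.26873688]
[0.451 0.2   0.23 ] [0.0052 0.0015 0.0387] [ 0.002 -0.    -0.01 ]
[0.451 0.2   0.216] [0.0052 0.0014 0.0527] [ 0.002 -0.    -0.01 ]
t 6.23 q [-0.54  0.49  0.06  1.95 -0.04  0.7  -0.22] F [ 0.7  0.9 -4.4] w 0.0242
```

View pics/p1.png

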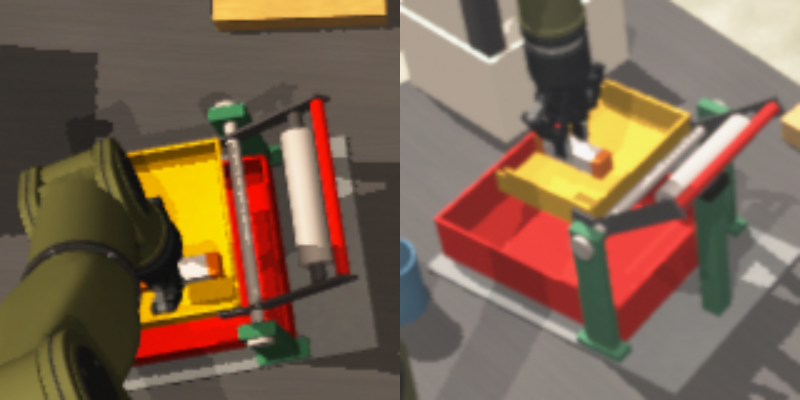

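The blank is held level over the near half of the bucket, parallel to its end walls (crop px (200,268) left, (590,155) right). I lower it gently next.

Request:
{"op": "drive_tool", "data": {
  "commands": [
    [[0.02,0.004,0.001,0.039,0,0,0],[0.02,0.004,0.001,0.039,0,0,0],[0.02,0.004,0.001,0.046,0,0,0],[0.02,0.004,0.001,0.052,0,0,0],[0.02,0.004,0.001,0.052,0,0,0]]
  ]
}}

```text
clock: 6.65
tool_pos: [0.4502, 0.1991, 0.2162]
ee_rot: [1.944, 2.466, 0.003]
wrist_force: [0.6, 0.4, -6.3]
gripper_width: 0.0244
gripper_force: 62.0
```

Request:
{"op": "drive_tool", "data": {
  "commands": [
    [[0.02,0,0,0.002,0,0,0],[0.02,0,0,0.004,0,0,0],[0.02,0,0,0.004,0,0,0]]
  ]
}}

```text
clock: 6.9
tool_pos: [0.4504, 0.1993, 0.2129]
ee_rot: [1.944, 2.466, 0.004]
wrist_force: [-2.5, -1.3, 9.0]
gripper_width: 0.0243
gripper_force: 63.7
```

Run:
```python
from h import *
p,M,_=pose(); rows((p+[0,0,.2],YT),((.57,-.05,.41),-.6),((.546,-.261,.16),-1.281),((.546,-.261,.07),-1.281))
```

```text
[0.45  0.199 0.413] [ 1.e-04  6.e-04 -2.e-01] [ 0.003 -0.001 -0.009]
[ 0.57 -0.05  0.41] [-0.2702  0.0587 -0.1971] [ 0.002 -0.002  0.836]
[ 0.546 -0.261  0.16 ] [-0.4699 -0.0146  0.0525] [ 0.002 -0.003  1.517]
[ 0.546 -0.261  0.07 ] [-0.47   -0.0149  0.1425] [ 0.002 -0.003  1.517]
t 6.9 q [-0.54  0.58  0.05  2.01 -0.05  0.55 -0.22] F [-2.5 -1.3  9. ] w 0.0243
```

Request:
{"op": "drive_tool", "data": {
  "commands": [
    [[0.042,0,0,0.0,0,0,0],[0.042,0,0,0,0,0,0],[0.042,0,0,0,0,0,0],[0.042,0,0,-0.02,0,0,0],[0.042,0,0,-0.2,0,0,0],[0.042,0,0,-0.2,0,0,0],[0.06,0,0,-0.2,0,0,0],[0.085,0,0,-0.2,0,0,0],[0.085,0,0,-0.2,0,0,0],[0.085,-0.27,0.059,-0.197,0,0,0.836],[0.085,-0.27,0.059,-0.197,0,0,0.836],[0.085,-0.27,0.059,-0.197,0,0,0.836],[0.085,-0.27,0.059,-0.197,0,0,0.836],[0.085,-0.27,0.059,-0.197,0,0,0.836],[0.085,-0.27,0.059,-0.197,0,0,0.836],[0.085,-0.27,0.059,-0.197,0,0,0.836],[0.085,-0.27,0.059,-0.197,0,0,0.836]]
  ]
}}

```text
clock: 8.32
tool_pos: [0.5711, -0.0574, 0.4083]
ee_rot: [2.783, 1.444, -0.002]
wrist_force: [-0.7, -0.6, 0.3]
gripper_width: 0.0848
gripper_force: 0.0
```

Run:
```python
from h import *
a,_=hsv("top"); b,_=hsv("side")
cv2.imwrite("pics/p2.png",cv2.hconcat([cv2.resize(a[150:310,140:400],(480,295)),cv2.resize(b[110:270,170:330],(295,295))])[:,:,::-1])
print(pose()[0]); rows(((.546,-.261,.16),-1.281),((.546,-.261,.075),-1.281))
```

```text
[ 0.56995944 -0.05060891  0.40805318]
[ 0.546 -0.261  0.16 ] [-0.187   0.0994  0.2481] [-0.     0.     0.679]
[ 0.546 -0.261  0.075] [-0.1869  0.0994  0.3331] [-0.     0.     0.679]
t 8.42 q [-0.2   0.48  0.35  1.5  -0.17  1.19 -0.42] F [-0.5  0.4 -0.3] w 0.0851
```

View pics/p2.png

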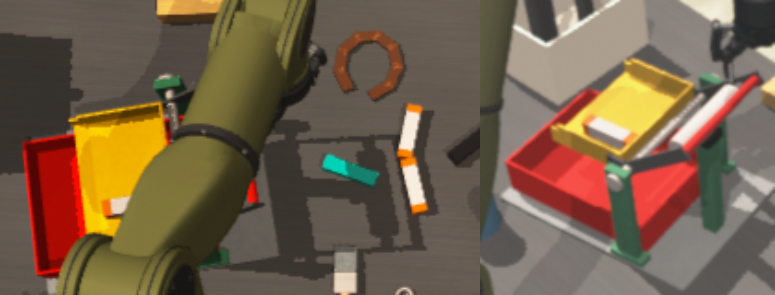

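The first blank lies on the bucket floor (side crop px (608,130)) and the bucket is still upright. The other two haven't moved. Next is blank B.

Request:
{"op": "drive_tool", "data": {
  "commands": [
    [[0.085,-0.187,0.099,0.248,0,0,0.679],[0.085,-0.187,0.099,0.248,0,0,0.679],[0.085,-0.187,0.099,0.248,0,0,0.679],[0.085,-0.187,0.099,0.248,0,0,0.679],[0.085,-0.187,0.099,0.248,0,0,0.679],[0.085,-0.187,0.099,0.248,0,0,0.679],[0.085,-0.187,0.099,0.248,0,0,0.679],[0.085,-0.187,0.099,0.248,0,0,0.679],[0.085,-0.187,0.099,0.248,0,0,0.679],[0.085,-0.187,0.099,0.333,0,0,0.679],[0.085,-0.187,0.099,0.333,0,0,0.679],[0.085,-0.187,0.099,0.333,0,0,0.679],[0.085,-0.187,0.099,0.371,0,0,0.679],[0.085,-0.187,0.099,0.371,0,0,0.679],[0.02,-0.187,0.099,0.371,0,0,0.679],[0.02,-0.187,0.099,0.371,0,0,0.679],[0.02,-0.187,0.099,0.371,0,0,0.679],[0.02,-0.187,0.099,0.371,0,0,0.679],[0.02,-0.187,0.099,0.371,0,0,0.679],[0.02,-0.187,0.099,0.371,0,0,0.679]]
  ]
}}

```text
clock: 10.08
tool_pos: [0.5474, -0.2609, 0.0396]
ee_rot: [3.106, 0.455, 0.005]
wrist_force: [-0.7, 1.1, 8.7]
gripper_width: 0.0237
gripper_force: 58.6
```

Run:
```python
from h import *
p,_,_=pose();print(p); rows((p+[0,0,.14],-1.281),((.58,-.05,.42),-.6),(tip(0,.085,.40),YT))
```

```text
[ 0.54737156 -0.2609064   0.03959939]
[ 0.547 -0.261  0.18 ] [ 0.0004  0.0004 -0.14  ] [ 0.003 -0.003  0.001]
[ 0.58 -0.05  0.42] [ 0.0929 -0.1916 -0.3807] [ 0.004 -0.002 -0.68 ]
[0.499 0.212 0.4  ] [ 0.0909 -0.4662 -0.3614] [ 0.004 -0.    -1.525]
t 10.08 q [ 0.22  0.99  0.26  1.77 -0.51  0.45 -0.44] F [-0.7  1.1  8.7] w 0.0237
```

Request:
{"op": "drive_tool", "data": {
  "commands": [
    [[0.02,0,0,-0.03,0,0,0],[0.02,0,0,-0.14,0,0,0],[0.02,0,0,-0.14,0,0,0],[0.02,0,0,-0.14,0,0,0],[0.02,0.093,-0.192,-0.381,0,0,-0.68],[0.02,0.093,-0.192,-0.381,0,0,-0.68],[0.02,0.093,-0.192,-0.381,0,0,-0.68],[0.02,0.093,-0.192,-0.381,0,0,-0.68],[0.02,0.093,-0.192,-0.381,0,0,-0.68],[0.02,0.093,-0.192,-0.381,0,0,-0.68],[0.02,0.093,-0.192,-0.381,0,0,-0.68],[0.02,0.093,-0.192,-0.381,0,0,-0.68],[0.02,0.091,-0.466,-0.361,0,0,-1.525],[0.02,0.091,-0.466,-0.361,0,0,-1.525],[0.02,0.091,-0.466,-0.361,0,0,-1.525],[0.02,0.091,-0.466,-0.361,0,0,-1.525],[0.02,0.091,-0.466,-0.361,0,0,-1.525],[0.02,0.091,-0.466,-0.361,0,0,-1.525],[0.02,0.091,-0.466,-0.361,0,0,-1.525],[0.02,0.091,-0.466,-0.361,0,0,-1.525]]
  ]
}}

```text
clock: 11.75
tool_pos: [0.4945, 0.2206, 0.3973]
ee_rot: [-1.908, -2.487, -0.001]
wrist_force: [-0.9, 1.1, -5.0]
gripper_width: 0.0234
gripper_force: 60.7
```

Run:
```python
from h import *
print(pose()[0]); rows((tip(0,.085,.27),YT),(tip(0,.085,.225),YT))
```

```text
[0.49451737 0.22056262 0.39725486]
[0.499 0.212 0.27 ] [-0.0099  0.0031  0.1272] [-0.004 -0.006  0.017]
[0.499 0.212 0.225] [-0.0101  0.0033  0.1722] [-0.004 -0.006  0.017]
t 11.75 q [-0.54  0.42  0.07  1.6  -0.04  1.12 -0.2 ] F [-0.9  1.1 -5. ] w 0.0234
```

Request:
{"op": "drive_tool", "data": {
  "commands": [
    [[0.02,0,0,0,0,0,0],[0.02,0,0,0.127,0,0,0],[0.02,0,0,0.127,0,0,0],[0.02,0,0,0.127,0,0,0],[0.02,0,0,0.16,0,0,0],[0.02,0,0,0.165,0,0,0],[0.02,0,0,0.172,0,0,0],[0.02,0,0,0.172,0,0,0]]
  ]
}}

```text
clock: 12.42
tool_pos: [0.5, 0.2118, 0.2267]
ee_rot: [1.934, 2.475, 0.0]
wrist_force: [0.1, 0.2, -5.4]
gripper_width: 0.0237
gripper_force: 61.0
```

Run:
```python
from h import *
print(pose()[0]); rows((tip(0,.085,.222),YT))
```

```text
[0.50000976 0.21177451 0.22672214]
[0.499 0.212 0.222] [ 0.0008 -0.0004  0.0047] [ 0.001  0.001 -0.001]
t 12.42 q [-0.52  0.61  0.05  1.85 -0.05  0.68 -0.19] F [ 0.1  0.2 -5.4] w 0.0237
```

Request:
{"op": "drive_tool", "data": {
  "commands": [
    [[0.02,0,0,0.004,0,0,0],[0.02,0,0,0.006,0,0,0],[0.02,0,0,0.006,0,0,0]]
  ]
}}

```text
clock: 12.67
tool_pos: [0.4999, 0.2128, 0.2215]
ee_rot: [1.932, 2.476, 0.003]
wrist_force: [-0.2, -0.2, -5.0]
gripper_width: 0.0233
gripper_force: 60.9
```

Request:
{"op": "drive_tool", "data": {
  "commands": [
    [[0.02,0,0,0.002,0,0,0],[0.02,0,0,0.003,0,0,0],[0.02,0,0,0.003,0,0,0]]
  ]
}}

```text
clock: 12.92
tool_pos: [0.4999, 0.213, 0.2184]
ee_rot: [1.931, 2.476, 0.004]
wrist_force: [-1.7, 0.9, 2.6]
gripper_width: 0.0237
gripper_force: 62.0
```

Run:
```python
from h import *
p,M,_=pose(); print(p); rows((p+[0,0,.2],YT),((.58,-.05,.41),-.6),((.647,-.248,.16),1.426-np.pi))
```

```text
[0.49993028 0.21297197 0.21841416]
[0.5   0.213 0.418] [ 1.e-04  5.e-04 -2.e-01] [ 0.003 -0.001  0.001]
[ 0.58 -0.05  0.41] [-0.2744  0.0141 -0.1917] [ 0.002 -0.002  0.846]
[ 0.647 -0.248  0.16 ] [-0.4829  0.0302  0.0582] [ 1.000e-03 -3.000e-03  1.962e+00]
t 12.92 q [-0.52  0.62  0.05  1.86 -0.05  0.66 -0.19] F [-1.7  0.9  2.6] w 0.0237
```

Request:
{"op": "drive_tool", "data": {
  "commands": [
    [[0.038,0,0,0.0,0,0,0],[0.038,0,0,0,0,0,0],[0.038,0,0,0,0,0,0],[0.038,0,0,-0.02,0,0,0],[0.038,0,0,-0.2,0,0,0],[0.038,0,0,-0.2,0,0,0],[0.06,0,0,-0.2,0,0,0],[0.085,0,0,-0.2,0,0,0],[0.085,0,0,-0.2,0,0,0],[0.085,-0.274,0.014,-0.192,0,0,0.846],[0.085,-0.274,0.014,-0.192,0,0,0.846],[0.085,-0.274,0.014,-0.192,0,0,0.846],[0.085,-0.274,0.014,-0.192,0,0,0.846],[0.085,-0.274,0.014,-0.192,0,0,0.846],[0.085,-0.274,0.014,-0.192,0,0,0.846],[0.085,-0.274,0.014,-0.192,0,0,0.846],[0.085,-0.274,0.014,-0.192,0,0,0.846]]
  ]
}}

```text
clock: 14.33
tool_pos: [0.5797, -0.0578, 0.4091]
ee_rot: [2.784, 1.443, -0.004]
wrist_force: [-0.3, -0.6, 1.1]
gripper_width: 0.0851
gripper_force: 0.0
```

Run:
```python
from h import *
a,h=hsv("top"); b,_=hsv("side")
cv2.imwrite("pics/p3.png",cv2.hconcat([cv2.resize(a[150:310,140:400],(480,295)),cv2.resize(b[110:270,170:330],(295,295))])[:,:,::-1])
w=np.zeros(h.shape[:2],bool); s=h[195:245,345:385]; w[195:245,345:385]=(s[...,1]<60)&(s[...,2]>170)
for A,c,m in blobs(w,20):
    r=cv2.boxPoints(cv2.minAreaRect(np.argwhere(m)[:,::-1].astype(np.float32))); print(A,ray("top",c,.026).round(4),ray("top",r,.026).round(3)[:,:2].tolist())
print(pose()[0]); rows(((.647,-.248,.16),1.426-np.pi),((.647,-.248,.040),1.426-np.pi))
```

```text
149 [[ 0.6475 -0.2481  0.026 ]] [[0.615, -0.231], [0.684, -0.241], [0.68, -0.266], [0.611, -0.256]]
[ 0.57938111 -0.05066195  0.40892095]
[ 0.647 -0.248  0.16 ] [-0.1244  0.1676  0.2489] [-0.000e+00  1.000e-03  1.114e+00]
[ 0.647 -0.248  0.04 ] [-0.1243  0.1676  0.3689] [-0.000e+00  1.000e-03  1.114e+00]
t 14.43 q [-0.19  0.49  0.34  1.47 -0.17  1.2  -0.43] F [-0.3  0.9 -0.3] w 0.0849
```

View pics/p3.png

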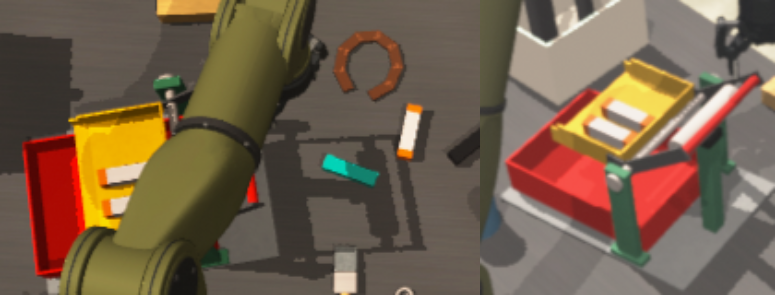

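Two blanks lie side by side in the upright bucket (side crop px (608,130) and (630,112)). The third hasn't moved from (0.647,-0.248). I pick it next.

Request:
{"op": "drive_tool", "data": {
  "commands": [
    [[0.085,-0.124,0.168,0.249,0,0,1.114],[0.085,-0.124,0.168,0.249,0,0,1.114],[0.085,-0.124,0.168,0.249,0,0,1.114],[0.085,-0.124,0.168,0.249,0,0,1.114],[0.085,-0.124,0.168,0.249,0,0,1.114],[0.085,-0.124,0.168,0.249,0,0,1.114],[0.085,-0.124,0.168,0.249,0,0,1.114],[0.085,-0.124,0.168,0.249,0,0,1.114],[0.085,-0.124,0.168,0.249,0,0,1.114],[0.085,-0.124,0.168,0.333,0,0,1.114],[0.085,-0.124,0.168,0.333,0,0,1.114],[0.085,-0.124,0.168,0.333,0,0,1.114],[0.085,-0.124,0.168,0.369,0,0,1.114],[0.085,-0.124,0.168,0.369,0,0,1.114],[0.02,-0.124,0.168,0.369,0,0,1.114],[0.02,-0.124,0.168,0.369,0,0,1.114],[0.02,-0.124,0.168,0.369,0,0,1.114],[0.02,-0.124,0.168,0.369,0,0,1.114],[0.02,-0.124,0.168,0.369,0,0,1.114],[0.02,-0.124,0.168,0.369,0,0,1.114]]
  ]
}}

```text
clock: 16.1
tool_pos: [0.6492, -0.2482, 0.0428]
ee_rot: [3.132, -0.225, 0.005]
wrist_force: [-0.9, -0.2, 7.0]
gripper_width: 0.0226
gripper_force: 58.5
```

Run:
```python
from h import *
p,_,_=pose();print(p); rows((p+[0,0,.14],1.426-np.pi),((.60,-.05,.42),-.6),(tip(0.05,.085,.40),YT))
```

```text
[ 0.64918539 -0.24820584  0.04277881]
[ 0.649 -0.248  0.183] [ 0.0005  0.0002 -0.14  ] [ 0.002 -0.003  0.001]
[ 0.6  -0.05  0.42] [-0.0757 -0.1885 -0.3778] [ 0.003 -0.002 -1.114]
[0.548 0.225 0.4  ] [-0.1666 -0.4529 -0.3585] [ 4.000e-03 -1.000e-03 -1.959e+00]
t 16.1 q [ 0.09  1.09  0.44  1.47 -0.61  0.71 -0.93] F [-0.9 -0.2  7. ] w 0.0226
```

Request:
{"op": "drive_tool", "data": {
  "commands": [
    [[0.02,0,0,-0.03,0,0,0],[0.02,0,0,-0.14,0,0,0],[0.02,0,0,-0.14,0,0,0],[0.02,0,0,-0.14,0,0,0],[0.02,-0.076,-0.188,-0.378,0,0,-1.114],[0.02,-0.076,-0.188,-0.378,0,0,-1.114],[0.02,-0.076,-0.188,-0.378,0,0,-1.114],[0.02,-0.076,-0.188,-0.378,0,0,-1.114],[0.02,-0.076,-0.188,-0.378,0,0,-1.114],[0.02,-0.076,-0.188,-0.378,0,0,-1.114],[0.02,-0.076,-0.188,-0.378,0,0,-1.114],[0.02,-0.076,-0.188,-0.378,0,0,-1.114],[0.02,-0.167,-0.453,-0.358,0,0,-1.959],[0.02,-0.167,-0.453,-0.358,0,0,-1.959],[0.02,-0.167,-0.453,-0.358,0,0,-1.959],[0.02,-0.167,-0.453,-0.358,0,0,-1.959],[0.02,-0.167,-0.453,-0.358,0,0,-1.959],[0.02,-0.167,-0.453,-0.358,0,0,-1.959],[0.02,-0.167,-0.453,-0.358,0,0,-1.959],[0.02,-0.167,-0.453,-0.358,0,0,-1.959]]
  ]
}}

```text
clock: 17.77
tool_pos: [0.5428, 0.2357, 0.3968]
ee_rot: [-1.904, -2.488, -0.003]
wrist_force: [-0.2, 2.2, -4.9]
gripper_width: 0.0228
gripper_force: 59.6
```

Request:
{"op": "drive_tool", "data": {
  "commands": [
    [[0.02,0,0,0,0,0,0],[0.02,0,0,0.0,0,0,0]]
  ]
}}

```text
clock: 17.93
tool_pos: [0.5469, 0.2241, 0.3978]
ee_rot: [1.936, 2.474, -0.004]
wrist_force: [0.2, -2.0, -4.5]
gripper_width: 0.0225
gripper_force: 59.7
```

Run:
```python
from h import *
a,h=hsv("top"); b,_=hsv("side")
cv2.imwrite("pics/p4.png",cv2.hconcat([cv2.resize(a[150:310,140:300],(300,300)),cv2.resize(b[70:270,170:370],(300,300))])[:,:,::-1])
print(pose()[0]); rows((tip(0.05,.085,.27),YT),(tip(0.05,.085,.227),YT))
```

```text
[0.54767047 0.22308285 0.39818739]
[0.548 0.225 0.27 ] [0.0016 0.0007 0.1282] [-0.001  0.002 -0.005]
[0.548 0.225 0.227] [0.0017 0.0007 0.1712] [-0.001  0.002 -0.005]
t 18.03 q [-0.53  0.5   0.11  1.46 -0.06  1.19 -0.17] F [ 0.1 -1.2 -4.5] w 0.023
```

View pics/p4.png

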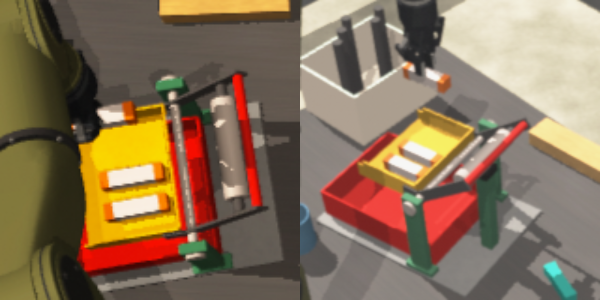

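The third blank hangs level above the far half of the bucket (side crop px (428,77)). The two placed blanks haven't moved.

Request:
{"op": "drive_tool", "data": {
  "commands": [
    [[0.02,0,0,0.128,0,0,0],[0.02,0,0,0.128,0,0,0],[0.02,0,0,0.128,0,0,0],[0.02,0,0,0.16,0,0,0],[0.02,0,0,0.165,0,0,0],[0.02,0,0,0.172,0,0,0],[0.02,0,0,0.174,0,0,0],[0.02,0,0,0.174,0,0,0]]
  ]
}}

```text
clock: 18.7
tool_pos: [0.5491, 0.2253, 0.2261]
ee_rot: [1.934, 2.474, 0.005]
wrist_force: [0.2, 0.2, -3.6]
gripper_width: 0.0229
gripper_force: 60.2
```

Request:
{"op": "drive_tool", "data": {
  "commands": [
    [[0.02,0,0,0.003,0,0,0],[0.02,0,0,0.004,0,0,0],[0.02,0,0,0.004,0,0,0]]
  ]
}}

```text
clock: 18.95
tool_pos: [0.549, 0.2258, 0.2219]
ee_rot: [1.932, 2.474, 0.006]
wrist_force: [0.7, 0.6, -2.0]
gripper_width: 0.0223
gripper_force: 60.7
```

Request:
{"op": "drive_tool", "data": {
  "commands": [
    [[0.038,0,0,0,0,0,0],[0.038,0,0,0,0,0,0],[0.038,0,0,0,0,0,0],[0.038,0,0,-0.03,0,0,0],[0.038,0.01,0,-0.22,0,0,0],[0.038,0.02,0,-0.22,0,0,0],[0.038,0.03,0,-0.22,0,0,0],[0.0,0.05,0,-0.22,0,0,0],[0.0,0.05,0,-0.22,0,0,0],[0.0,0.05,0,-0.22,0,0,0],[0.0,0.05,0,-0.22,0,0,0],[0.0,0.05,0,-0.22,0,0,0],[0.0,0.05,0,-0.22,0,0,0],[0.0,0.05,0,-0.22,0,0,0],[0.0,0.05,0,-0.22,0,0,0],[0.0,0.05,0,-0.22,0,0,0],[0.0,0.05,0,-0.22,0,0,0],[0.0,0.05,0,-0.22,0,0,0]]
  ]
}}

```text
clock: 20.45
tool_pos: [0.5353, 0.2736, 0.4401]
ee_rot: [-1.934, -2.476, 0.001]
wrist_force: [0.4, -0.9, -0.2]
gripper_width: 0.0002
gripper_force: 0.0
```

Run:
```python
from h import *
a,h=hsv("top"); b,_=hsv("side")
cv2.imwrite("pics/p5.png",cv2.hconcat([cv2.resize(a[150:310,140:300],(400,400)),cv2.resize(b[70:270,170:370],(400,400))])[:,:,::-1])
print(pose()[0]); rows((tip(0.0,.085,.44),YT),(tip(0,.065,.368),YT),(tip(0,-.08,.368),YT))
```

```text
[0.53532112 0.27368922 0.44022391]
[0.499 0.212 0.44 ] [-0.0507 -0.0497  0.0002] [-0. -0. -0.]
[0.504 0.193 0.368] [-0.0707 -0.0497  0.0722] [-0. -0. -0.]
[0.539 0.052 0.368] [-0.2157 -0.0497  0.0722] [-0. -0. -0.]
t 20.55 q [-0.61  0.49  0.11  1.34 -0.06  1.31 -0.25] F [-0.8  0.1  0.1] w -0.0002
```

View pics/p5.png

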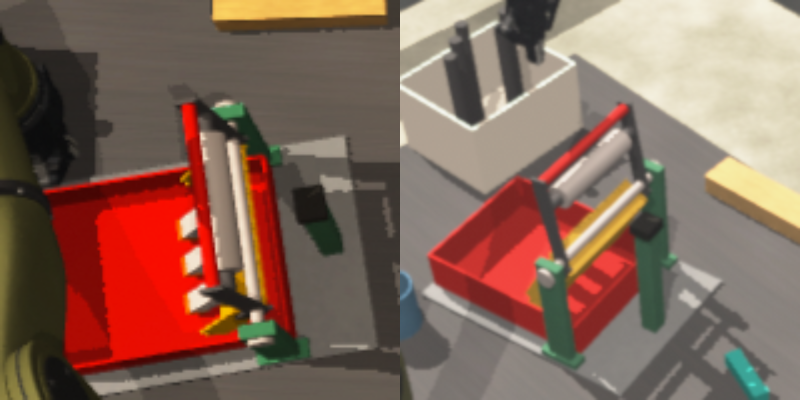

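The bucket has tipped and the red bar is on the bin side. Three white spots at left crop px (190,230), (193,263) and (200,300) sit under the lip: the blanks, perhaps still sliding. I stage the shut gripper on the bar's +y side, let it settle, and look again.

Request:
{"op": "drive_tool", "data": {
  "commands": [
    [[0.0,-0.05,-0.05,0,0,0,0],[0.0,-0.05,-0.05,0,0,0,0],[0.0,-0.06,-0.05,0.072,0,0,0],[0.0,-0.06,-0.05,0.072,0,0,0],[0.0,-0.06,-0.05,0.072,0,0,0],[0.0,-0.06,-0.05,0.072,0,0,0],[0.0,-0.06,-0.05,0.072,0,0,0],[0.0,-0.06,-0.05,0.072,0,0,0],[0.0,-0.06,-0.05,0.072,0,0,0],[0.0,-0.06,-0.05,0.072,0,0,0]]
  ]
}}

```text
clock: 21.38
tool_pos: [0.502, 0.2041, 0.3695]
ee_rot: [1.932, 2.476, 0.004]
wrist_force: [-0.3, -0.2, 0.4]
gripper_width: 0.0001
gripper_force: 0.0
```

Run:
```python
from h import *
a,h=hsv("top"); b,_=hsv("side")
cv2.imwrite("pics/p6.png",cv2.hconcat([cv2.resize(a[180:310,140:270],(400,400)),cv2.resize(b[140:270,170:300],(400,400))])[:,:,::-1])
print(pose()[0]); rows((tip(0.0,.04,.368),YT),(tip(0,-.08,.368),YT))
for y in(.05,.1,.15):print(y,proj("top",tip(0,y,.02)),proj("side",tip(0,y,.02)))
```

```text
[0.501654   0.20378692 0.36895548]
[0.51  0.169 0.368] [-0.036  -0.0001  0.0009] [ 0.001 -0.     0.   ]
[0.539 0.052 0.368] [-0.156  -0.0002  0.0009] [ 0.001 -0.     0.   ]
t 21.48 q [-0.54  0.44  0.11  1.66 -0.05  1.04 -0.17] F [-0.1 -0.6 -0.7] w 0.0001
0.05 [[232.42487389 253.60913528]] [[263.79031043 214.61913176]]
0.1 [[217.69629705 256.27683653]] [[251.96888858 209.16329146]]
0.15 [[202.93651441 258.9501899 ]] [[240.35135126 203.80154825]]
```

View pics/p6.png

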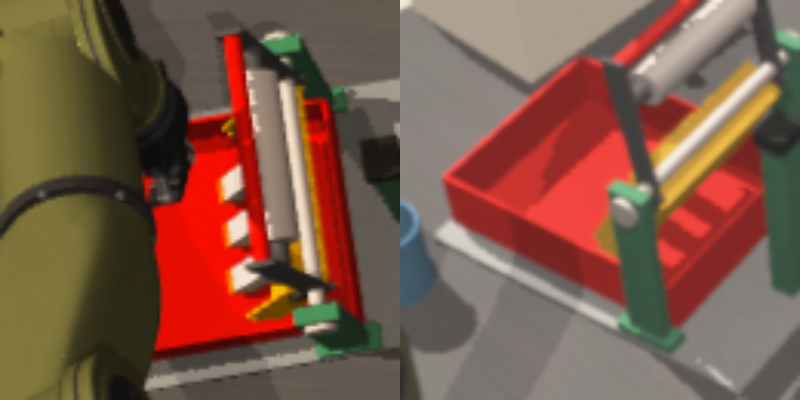

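The blanks have come to rest in the bin under the tipped lip (left crop px (235,185), (238,228), (243,275)). The shut gripper stands on the free +y side of the bar. I push slowly.

Request:
{"op": "drive_tool", "data": {
  "commands": [
    [[0.0,-0.01,0,0.011,0,0,0],[0.0,-0.02,0,0.011,0,0,0],[0.0,-0.03,0,0.011,0,0,0],[0.0,-0.036,0,0.011,0,0,0],[0.0,-0.042,0,0.011,0,0,0],[0.0,-0.048,0,0.011,0,0,0],[0.0,-0.054,0,0.011,0,0,0],[0.0,-0.06,0,0.011,0,0,0]]
  ]
}}

```text
clock: 22.15
tool_pos: [0.5159, 0.1474, 0.3586]
ee_rot: [-1.929, -2.477, -0.006]
wrist_force: [-1.5, 3.1, 2.1]
gripper_width: 0.0
gripper_force: 1.6
```

Request:
{"op": "drive_tool", "data": {
  "commands": [
    [[0.0,-0.007,0,0,0,0,0],[0.0,-0.014,0,0,0,0,0],[0.0,-0.021,0,0,0,0,0],[0.0,-0.028,0,0,0,0,0],[0.0,-0.035,0,0,0,0,0]]
  ]
}}

```text
clock: 22.57
tool_pos: [0.5245, 0.1095, 0.357]
ee_rot: [1.935, 2.475, -0.002]
wrist_force: [-0.4, 0.7, -0.5]
gripper_width: 0.0002
gripper_force: 0.2
```

Request:
{"op": "drive_tool", "data": {
  "commands": [
    [[0.0,-0.007,0,0,0,0,0],[0.0,-0.014,0,0,0,0,0],[0.0,-0.021,0,0,0,0,0],[0.0,-0.028,0,0,0,0,0],[0.0,-0.035,0,0,0,0,0],[0.0,-0.042,0,0,0,0,0],[0.0,-0.049,0,0,0,0,0],[0.0,-0.055,0,0,0,0,0]]
  ]
}}

```text
clock: 23.23
tool_pos: [0.5379, 0.057, 0.3573]
ee_rot: [1.934, 2.476, -0.0]
wrist_force: [-0.5, 0.1, 0.2]
gripper_width: -0.0004
gripper_force: 0.0
```

Request:
{"op": "drive_tool", "data": {
  "commands": [
    [[0.0,0,0,-0.08,0,0,0],[0.0,0,0,-0.08,0,0,0],[0.0,0,0,-0.08,0,0,0],[0.0,-0.2,0,-0.08,0,0,0],[0.0,-0.2,0,-0.08,0,0,0],[0.0,-0.2,0,-0.08,0,0,0],[0.0,-0.2,0,-0.08,0,0,0],[0.0,-0.2,0,-0.08,0,0,0],[0.0,-0.2,0,-0.08,0,0,0],[0.0,-0.2,0,-0.08,0,0,0],[0.0,-0.2,0,-0.08,0,0,0],[0.0,-0.2,0,-0.08,0,0,0],[0.0,-0.2,0,-0.08,0,0,0],[0.0,-0.2,0,-0.08,0,0,0],[0.0,-0.2,0,-0.08,0,0,0],[0.0,-0.2,0,-0.08,0,0,0],[0.0,-0.2,0,-0.08,0,0,0]]
  ]
}}

```text
clock: 24.65
tool_pos: [0.5862, -0.1358, 0.4373]
ee_rot: [1.933, 2.477, 0.0]
wrist_force: [-0.4, 0.2, 0.7]
gripper_width: 0.0002
gripper_force: 0.0
```

Run:
```python
from h import *
a,h=hsv("top"); b,h2=hsv("side")
cv2.imwrite("pics/p7.png",cv2.hconcat([cv2.resize(a[130:330,140:340],(400,400)),cv2.resize(b[100:260,170:330],(400,400))])[:,:,::-1])
print(pose()[0],robot.get_state()['wrist_force'])
H,S,V=[h2[...,i] for i in range(3)]; red=((H<6)|(H>174))&(S>170)&(V>90); z=np.zeros_like(red); z[145:200,270:330]=red[145:200,270:330]
for A,c,m in blobs(z,30): print("bar",A,c.round(1),"(start: 225 [300.8 171.3])")
print("bar end upright proj",proj("side",tip(.104,-.115,.29)),proj("side",tip(-.104,-.115,.29)))
```

```text
[ 0.58625071 -0.13601795  0.43729465] [ 0.15892104  0.52305699 -0.20383217]
bar 217 [300.2 171.8] (start: 225 [300.8 171.3])
bar end upright proj [[319.52025518 152.79767323]] [[280.70035274 193.20052889]]
```

View pics/p7.png

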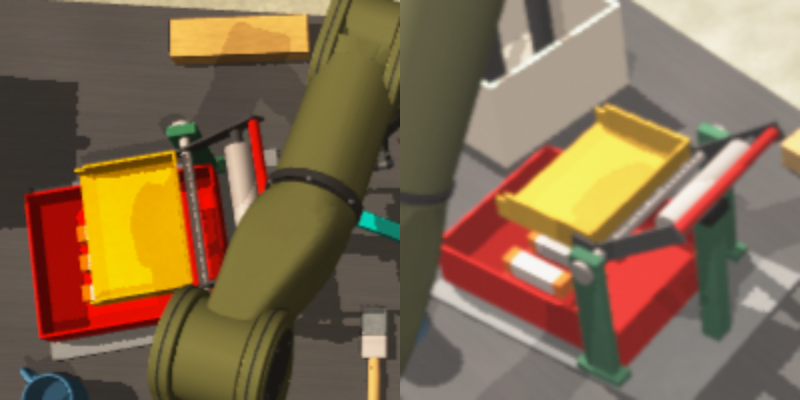

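The bucket is empty and back on its rest. Three orange-ended bars show in the bin, at left crop px (83,232), (85,262) and (88,290). I let it settle a second, recheck the bar and hand in.

Request:
{"op": "drive_tool", "data": {
  "commands": [
    [[0.0,0,0,0,0,0,0],[0.0,0,0,0,0,0,0],[0.0,0,0,0,0,0,0],[0.0,0,0,0,0,0,0],[0.0,0,0,0,0,0,0],[0.0,0,0,0,0,0,0],[0.0,0,0,0,0,0,0],[0.0,0,0,0,0,0,0],[0.0,0,0,0,0,0,0],[0.0,0,0,0,0,0,0],[0.0,0,0,0,0,0,0],[0.0,0,0,0,0,0,0]]
  ]
}}

```text
clock: 25.75
tool_pos: [0.5863, -0.1362, 0.4373]
ee_rot: [-1.933, -2.476, -0.0]
wrist_force: [0.9, -0.3, 0.0]
gripper_width: -0.0005
gripper_force: 0.0
```

Run:
```python
from h import *
from rig import ticket
im,h2=hsv("side")
H,S,V=[h2[...,i] for i in range(3)]; red=((H<6)|(H>174))&(S>170)&(V>90); z=np.zeros_like(red); z[145:200,270:330]=red[145:200,270:330]
B=[(A,c) for A,c,m in blobs(z,100)]; print(B)
a0=cv2.imread("pics/side0.png")[:,:,::-1]; d=np.abs(a0.astype(int)-im).max(2)[125:215,195:295]>60; print("changed px at bucket",d.sum())
if B and np.linalg.norm(B[0][1]-[300.8,171.3])<1.2: print(ticket.job_done())
```

```text
[(np.int32(217), array([300.23502304, 171.75576037]))]
changed px at bucket 539
the job is handed in; nothing more can be done
None
```

The job is handed in at about 26 s: all three blanks tripped the bucket and are in the red bin, and the emptied bucket is back on its rest, with its red bar within 1 px of where it started; no verdict came back.

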